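# Release a glued book from the clamp jig and rack it

## Task

The book standing in the gluing jig is dry. Swing the jig's sprung clamp arm up past its hold-open point so that it stays open by itself, lift the book out and, without dropping it, stand it upright in the middle of the empty bay of the drying rack, and then swing the clamp arm back down so that the jig is left closed. Leave the book that is already in the rack where it is.

Things in the scene. Friction and masses are not known exactly. Their poses are not given: they have to be found in the camera images.
- jig: Fixed pale wooden jig, left or right of the robot (rack opposite). Origin on the table under its book channel's middle; x along the channel to the hinge post, z up. Board 15 mm thick (x -115 to 175, y +-55 mm). Cheeks 140 mm long, 9 thick, tops at z 60, leave a 28 mm channel; front stop at x -99 mm, top at z 45; hinge post x 104 to 162, y +-19 mm, top at z 184.
- hinge (a point): Axis of the clamp arm's hinge, on the jig, 125 mm behind the channel middle and 163 mm above the table; axes as the jig's. The arm turns about the jig's y axis.
- clamp_arm (a joint): Arm angle, rad: 0 = level along the clamped book's top, pointing to jig -x; grows as it swings up and back about jig y. Stops: -0.12 (closed, no book), 1.6 (open, upright). An over-centre spring pulls it shut below about 1.07 (0.45 N m, 4 N at the grip, when closed) and on to the open stop above, where it stays by itself. Damping 0.2 N m s/rad.
- clamp_grip (a point): Middle of the black round grip at the clamp arm's free end, 130 mm from the hinge: a disc 32 mm in diameter, 26 mm wide, axis along the jig's y, so it can be pinched across its width from above at any arm angle. The steel arm behind it is 16 mm wide. At angle 0 its middle is 24 mm above the book's top edge.
- dry_book: The tan book to be moved, the larger of the two, 190 x 124 x 22 mm, 0.28 kg, standing on a long edge in the jig. Origin in the middle of one cover face; x along its 190 mm length, y along its 124 mm height (up), z across its thickness (level), the other cover at z +22 mm.
- book_top (a point): Middle of the upper long edge of the book to be moved, midway through its thickness, 124 mm above its lower edge; axes as the book's.
- rack: Fixed pale wooden drying rack. Base board 200 x 165 x 15 mm, origin on the table under its middle, x along its bays, z up. Two bays, centred at y +45 and -45 mm, each between two pairs of upright dowels (12 mm thick, at x +-60 mm, tops 78 mm above the table, 30 mm clear width). The bay at y -45 mm holds the other book.
- empty_bay (a point): Middle of the empty bay's floor (top of the base board, 15 mm above the table); axes as the rack's: x along the bay.
- rack_book: The smaller tan book, 172 x 112 x 18 mm, already standing in the rack; leave it. Origin in the middle of one cover face; x along its length, y up, z across its thickness.

How it is judged (in metres and radians):
On the way, in this order (a step that is already met when the one before it is completed fails the run):
1. the clamp arm is open and stays open by itself, nothing of the robot touching it (value of joint clamp_arm above 1.4 rad and contact force between clamp_arm and the fingers below 0.1 N), for 0.2 s.
2. the book stands upright in the empty bay, on its floor, let go (horizontal distance between dry_book and empty_bay below 0.045 m and z of book_top in the frame of empty_bay between 0.11 and 0.135 m and angle between dry_book's own y axis and vertical below 0.25 rad and angle between the x axis of dry_book and the x axis of rack, either way round below 0.2 rad and contact force between dry_book and the fingers below 0.1 N), for 0.2 s.
At the end, for the whole second after the job is handed in: The book from the jig stands at rest on the floor of the rack's empty bay, upright within 0.25 rad and along the bay within 0.2 rad, its middle within about 40 mm of the bay's middle, and the clamp arm is down (angle below 0.12 rad) (value of joint clamp_arm below 0.12 rad and horizontal distance between dry_book and empty_bay below 0.045 m and z of book_top in the frame of empty_bay between 0.11 and 0.135 m and angle between dry_book's own y axis and vertical below 0.25 rad and angle between the x axis of dry_book and the x axis of rack, either way round below 0.2 rad and linear speed of dry_book below 0.02 m/s); the robot touches nothing.
It fails at once if the book already in the rack is moved more than 30 mm (distance of rack_book from where it was at the start of the episode above 0.03 m).
It fails at once if the book is let go (dropped) while more than about 30 mm above the jig's or rack's floor (height (world z) of book_top above 0.17 m and contact force between dry_book and the fingers below 0.05 N).
It also fails if it takes over 69 s, if anything falls off the work surface, if the arm or the gripper's body presses on something with over 40 N, if the wrist force passes 120 N, or if a joint passes its speed limit or range.

## Robot

A 6-joint arm with a two-finger parallel gripper is mounted at the origin on a cart in front of the work surface, level with it; the furniture and walls round the work are solid. World frame = base frame: x ahead of the robot, y to its left, z up, the work surface at z = 0. Lengths are in m, angles in degrees, forces in N, time in s.
With the tool pointing down it reaches from about 0.35 to 0.725 m from the base axis. Payload 4.3 kg.
Tool frame: the origin (TCP) lies at the very end of the fingers, on their centre line; the grasp point (between the pads) lies 19 mm behind it (env.grasp_offset is the distance from the TCP to the grasp point, in m); z points along the fingers, y is the line along which they close (so a half turn about z gives the same grasp; the last joint's range is limited). The gripper opens to 85 mm and grips with 20 to 120 N. Pads are 22 mm wide; open, the fingers measure 114 mm over their backs; the gripper's body (76 mm by 85 mm) begins 54 mm behind the grasp point. The pads swing forward as they close: fully open they stand 13 mm farther back than shut.
Start: joints at [-83.039, 21.618, 4.641, 73.018, 0, 83.68], TCP at [0.132, -0.56, 0.231] pointing down, gripper open.
Joint ranges: [-156.06, 156.06], [-48.1, 94.91], [-58.44, 69.94], [-101.28, 121.22], [-78.64, 73.56], [-180, 180]. Speed limits (degrees/s): [147.25, 147.25, 180, 180, 180, 180].

## Interface

Orientations are given as a 3x3 rotation matrix whose columns are the frame's x, y, z axes.
In Python, from plant import env gives the robot as it stands.
- The arm moves only by the tool arm_command, never from a script. Its arguments are lists of equal length, an entry for each row: "translation": the shift along the world's x, y, z in mm, a list of three; "dr": the turn, a rotation vector about the world's x, y, z in degrees, a list of three; "grip": the opening, from -1 (shut) to 1 (fully open), so that 0 is half open. In form: {"translation": [[x, y, z], ...], "dr": [[ax, ay, az], ...], "grip": [grip, ...]}. A call has exactly 10 rows; each row is the pose to reach, as a shift and turn from the pose commanded when the call began; what a row does not reach only later rows make up. A row lasts 1/8 s, in which the tool goes at most 62.5 mm and 10.7 degrees, less where a joint would pass 70% of its speed; a pose out of reach is approached as far as the arm can. A call with a gripper value outside its range is refused whole. The fingers move at their own pace and stop on an object; "newtons" is the grip in N (left out, the last holds). Time passes only in rows, so rows that repeat a pose let the fingers close, or fill a call up. It gives the time, the measured TCP pose, the force, the opening and the grip force at its end, in the units of the state.
- env.get_state(): the state, without advancing time (a new reading comes with each control period).
- env.snapshot(name): name is "side" or "top" or "wrist"; returns (picture, depth): 384x512x3 uint8, blue, green, red; 384x512 float32, m along the optical axis (not along the pixel's ray), 0 where there is no reading.
- env.camera_info(name): a dict with "camera_matrix" (3x3 intrinsics, pixels), "R" (3x3) and "t" (3): a world point X has camera coordinates R X + t; the wrist camera has in their place "hand_eye" (4x4, takes a point from camera to tool coordinates, whose origin is the TCP and whose axes are the flange's). Camera axes: x right, y down, z forward; pixel columns grow to the right and rows downward; lengths in m; the calibration is good to about 2 mm. A picture is of the moment at which its call begins: read the wrist's pose just before it. camera_info takes no time and is no camera call.
- env.hand_in(): hands the job in; it is judged then, once.
Trained networks look in the newest picture that a camera, given by its name, has taken for a name from the list of things; names that differ only in an ending like _2 or _b are one class to them, and where a whole thing is asked for, a point or a joint stands for the part that bears it (a point fixed in the world has none). Each returns a list of dicts, best first, with "p" (0 to 1); they miss things now and then, are a little off and sometimes report something else, mostly with a low value. They report only what shows in the picture. A call takes as long as a camera call.
- env.find_in(label, camera): "point" ([x, y, z] in m, in world coordinates, good to about 4 mm: the middle of the surface that is visible of it).
- env.trace(label, camera): "mask" (384x512 bool, what is visible of it).
The state is a dict: "time_s": time; "joint_pos": joint angles; "dq": joint speeds; "joint_efforts": joint torques, N m; "eef_pos": TCP position; "tool_rot": TCP orientation; "wrist_force": force on the tool from outside, world axes, zero at the start; "ft_torque": the same for the moment, N m; "gripper_width": finger opening in m; "grasp_force": force on a finger pad.
Only numpy, scipy, OpenCV 4.12 (cv2) and the standard library are available. Lean on these libraries where they do the work, as an engineer would, in place of code of your own. Each camera call takes 0.05 s, during which the arm holds its last target. There are 200 camera calls.

## Working session

There is one attempt and no reset: what is moved stays moved. The work goes in short steps, Python scripts to look and compute and a tool call to move; the robot and the scene stay as the last step left them, time stands still between calls to the robot, and variables do not carry over. Pictures are saved under pics/ and viewed, at most 10 in all, crops included, and the job is handed in when it is done.

Besides the shell and the picture viewer there is one more tool, called after "Emit:" as name(argument=value, ...), one argument or row to a line, values as JSON. arm_command: Moves the arm, as the interface text tells. Its arguments: {"type":"object","properties":{"translation":{"type":"array"},"dr":{"type":"array"},"grip":{"type":"array"},"newtons":{"type":"number"}},"required":["translation","dr","grip"]}

```bash
mkdir -p pics
python3 - <<'E'
from plant import env
import cv2, numpy as np
for c in ("side","top"):
    im,d=env.snapshot(c); cv2.imwrite(f"pics/{c}0.png",im); np.savez(f"pics/{c}0.npz",im=im,d=d)
    for l in ("jig","clamp_grip","clamp_arm","dry_book","rack","rack_book","book_top","hinge"):
        try:
            r=env.find_in(l,c); print(c,l,[(np.round(x["point"],3).tolist(),round(x["p"],2)) for x in r[:3]])
        except Exception as e: print(c,l,e)
s=env.get_state(); print(s["time_s"],s["eef_pos"],s["tool_rot"],s["gripper_width"])
for c in ("side","top"): print(env.camera_info(c))
E
```

```text
side jig [([0.517, 0.23, 0.042], 0.7)]
side clamp_grip [([0.485, 0.213, 0.162], 0.69)]
side clamp_arm [([0.483, 0.217, 0.164], 0.67)]
side dry_book [([0.446, 0.216, 0.094], 0.92)]
side rack [([0.5, -0.21, 0.01], 0.8)]
side rack_book []
side book_top [([0.445, 0.22, 0.093], 0.95)]
side hinge [([0.514, 0.229, 0.038], 0.55), ([0.443, 0.22, 0.09], 0.24)]
top jig [([0.488, 0.197, 0.012], 0.63)]
top clamp_grip [([0.492, 0.209, 0.165], 0.65)]
top clamp_arm [([0.501, 0.206, 0.173], 0.75)]
top dry_book [([0.418, 0.199, 0.121], 0.72)]
top rack [([0.5, -0.23, 0.014], 0.55)]
top rack_book [([0.526, -0.288, 0.105], 0.82)]
top book_top [([0.419, 0.198, 0.122], 0.82)]
top hinge [([0.49, 0.196, 0.015], 0.92)]
0.9 [ 0.13210912 -0.55966263  0.23133522] [[ 9.73256978e-01  2.29719078e-01  9.24979959e-06]
 [ 2.29719078e-01 -9.73256972e-01 -1.08939267e-04]
 [-1.60229960e-05  1.08150757e-04 -9.99999994e-01]] 0.08534381952925002
{'camera_matrix': array([[440.89426117,   0.        , 255.56965509],
       [  0.        , 440.89426117, 194.1609608 ],
       [  0.        ,   0.        ,   1.        ]]), 'R': array([[-9.70260249e-01, -2.42064143e-01,  2.34810215e-05],
       [-1.00281887e-01,  4.01869335e-01, -9.10189310e-01],
       [ 2.20314759e-01, -8.83122861e-01, -4.14192490e-01]]), 't': array([0.5211139 , 0.17054022, 1.27663091])}
{'camera_matrix': array([[439.85167481,   0.        , 251.84329091],
       [  0.        , 439.85167481, 191.91716548],
       [  0.        ,   0.        ,   1.        ]]), 'R': array([[ 0.01698283, -0.9998541 ,  0.00183567],
       [-0.98226638, -0.0170269 , -0.18671594],
       [ 0.18671995,  0.00136785, -0.98241223]]), 't': array([0.01068585, 0.54104312, 1.01720812])}
```

```bash
ls; python3 -c "
import cv2,numpy as np
a=cv2.imread('pics/side0.png');b=cv2.imread('pics/top0.png')
cv2.imwrite('pics/both.png',cv2.resize(np.vstack([a,b]),None,fx=.78,fy=.78))"
```

```text
pics
```

View pics/both.png

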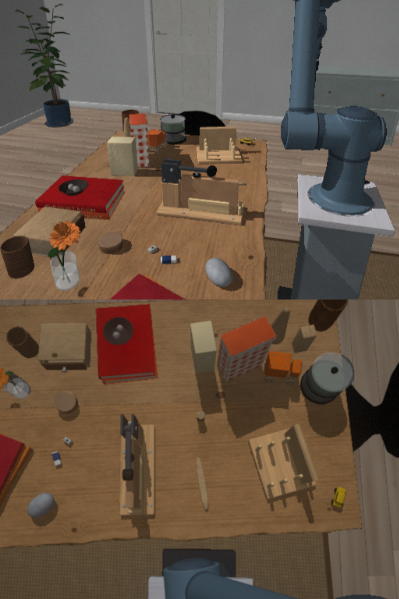

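```bash
cat > h.py <<'E'
from plant import env
import cv2, numpy as np
def cloud(c,d):
    i=env.camera_info(c);K=i["camera_matrix"];R=i["R"];t=i["t"]
    v,u=np.mgrid[:384,:512]; P=np.stack([(u-K[0,2])/K[0,0]*d,(v-K[1,2])/K[1,1]*d,d],-1)
    W=(P-t)@R; W[d<=0]=np.nan; return W
def rect(xy):
    r=cv2.minAreaRect(xy.astype(np.float32)*1000); return np.round(r[0],1),np.round(r[1],1),round(r[2],1)
E
python3 - <<'E'
from h import *
z=np.load("pics/top0.npz"); W=cloud("top",z["d"]); X,Y,Z=W[...,0],W[...,1],W[...,2]
def rep(n,m):
    m=cv2.morphologyEx(m.astype(np.uint8),cv2.MORPH_OPEN,np.ones((2,2)))>0
    p=W[m]; print(n,len(p), rect(p[:,:2]) if len(p)>3 else '', np.round(np.nanmean(p,0),4) if len(p) else '')
J=(Y>0.05)&(Y<.4)&(X>.25)&(X<.8); Rk=(Y<-.05)&(Y>-.45)&(X>.3)&(X<.75)
rep("jig board",J&(Z>.009)&(Z<.021)); rep("cheek",J&(Z>.053)&(Z<.067)); rep("post",J&(Z>.177)&(Z<.2))
rep("booktop",J&(Z>.128)&(Z<.146)); rep("hi",J&(Z>.15)&(Z<.177)); rep("bt2",J&(Z>.11)&(Z<.146))
rep("rack board",Rk&(Z>.009)&(Z<.021)); rep("rack book",Rk&(Z>.1)&(Z<.14)); rep("dowels",Rk&(Z>.07)&(Z<.085))
E
```

```text
jig board 2535 (array([562.8, 238. ]), array([457.7, 170.1]), 2.8) [0.4775 0.194  0.0198]
cheek 743 (array([618.4, 185.4]), array([438.7, 172.3]), 20.4) [0.6766 0.2391 0.0576]
post 265 (array([nan, nan]), array([0., 0.]), 0.0) [0.5546 0.2106 0.1806]
booktop 514 (array([nan, nan]), array([0., 0.]), 0.0) [0.4294 0.2027 0.1331]
hi 670 (array([522.2, 218.5]), array([ 53.1, 182.5]), 88.5) [0.5187 0.2084 0.1634]
bt2 724 (array([481.9, 195.1]), array([ 40.9, 257.1]), 81.3) [0.4504 0.2018 0.1268]
rack board 3870 (array([ 523.5, -293.5]), array([385.4, 238.5]), 21.2) [ 0.503  -0.2457  0.017 ]
rack book 1467 (array([ 829.8, -521. ]), array([178.9, 863.6]), 50.0) [ 0.6144 -0.3401  0.1078]
dowels 359 (array([ 586.9, -277.5]), array([187.4, 340.4]), 73.9) [ 0.5638 -0.2877  0.0728]
```

Run:
```python
from h import *
z=np.load("pics/top0.npz"); im=z["im"]
W=cloud("top",z["d"])
for l in ("jig","dry_book","clamp_arm","clamp_grip","rack","rack_book"):
    r=env.trace(l,"top")
    if not r: print(l,None); continue
    m=r[0]["mask"]; p=W[m]; p=p[np.isfinite(p).all(1)]
    for lo,hi in ((.011,.019),(.05,.066),(.07,.085),(.1,.118),(.118,.15),(.15,.176),(.176,.2)):
        q=p[(p[:,2]>lo)&(p[:,2]<hi)]
        if len(q)>25: print(l,lo,hi,len(q),rect(q[:,:2]),np.round(q.mean(0),4))
a=cv2.resize(im[140:290,130:420],None,fx=2.7,fy=2.7,interpolation=cv2.INTER_CUBIC); 
s=np.load("pics/side0.npz")["im"][150:300,190:330]
cv2.imwrite("pics/crop_top.png",a)
```

```text
jig 0.011 0.019 2067 (array([483.1, 209.7]), array([289.6, 109.7]), 2.3) [0.4704 0.1961 0.016 ]
jig 0.05 0.066 295 (array([479.1, 194.7]), array([265.1,  20.5]), 1.3) [0.4689 0.19   0.0592]
jig 0.07 0.085 30 (array([580. , 196.3]), array([12.9, 64.2]), 77.9) [0.5786 0.1962 0.0784]
jig 0.1 0.118 66 (array([585.1, 209.2]), array([58.3, 30.5]), 3.8) [0.573  0.2045 0.1095]
jig 0.118 0.15 167 (array([485.2, 215.6]), array([ 36.4, 253.4]), 86.8) [0.558  0.2037 0.1366]
jig 0.15 0.176 666 (array([521.4, 211.6]), array([ 39.2, 181.2]), 88.5) [0.521  0.2097 0.1684]
jig 0.176 0.2 305 (array([523.7, 208.2]), array([177.6,  38.1]), 4.2) [0.541  0.2109 0.1822]
dry_book 0.05 0.066 82 (array([453.4, 197.4]), array([186.4,   1.6]), 2.3) [0.447  0.1971 0.058 ]
dry_book 0.07 0.085 82 (array([451.7, 197.4]), array([183.9,   1.7]), 2.2) [0.4516 0.1973 0.0781]
dry_book 0.1 0.118 122 (array([453.1, 197.3]), array([188.3,   1.8]), 2.3) [0.4409 0.1969 0.1092]
dry_book 0.118 0.15 519 (array([451.1, 207. ]), array([185.8,  22.5]), 1.7) [0.4234 0.2029 0.1354]
clamp_arm 0.118 0.15 51 (array([505.7, 205.1]), arra
[... 571 characters left out ...]
ay([ 511.1, -250.7]), array([199.7, 160.5]), 17.0) [ 0.5016 -0.2334  0.0161]
rack 0.05 0.066 55 (array([ 504.5, -230. ]), array([130.7,  95. ]), 16.8) [ 0.5108 -0.2279  0.0583]
rack 0.07 0.085 133 (array([ 505.3, -232. ]), array([131.2,  98.8]), 16.9) [ 0.5016 -0.231   0.077 ]
rack_book 0.05 0.066 149 (array([ 523.7, -287.2]), array([168.8,   3.6]), 17.0) [ 0.523  -0.2871  0.0583]
rack_book 0.07 0.085 151 (array([ 523.2, -284. ]), array([167.9,  11.1]), 18.2) [ 0.525  -0.2864  0.0775]
rack_book 0.1 0.118 191 (array([ 523.9, -287. ]), array([169.5,   3.2]), 16.9) [ 0.5229 -0.2873  0.1094]
rack_book 0.118 0.15 611 (array([ 525. , -295.2]), array([169.4,  20.2]), 15.9) [ 0.5243 -0.2937  0.1259]
```

View pics/crop_top.png

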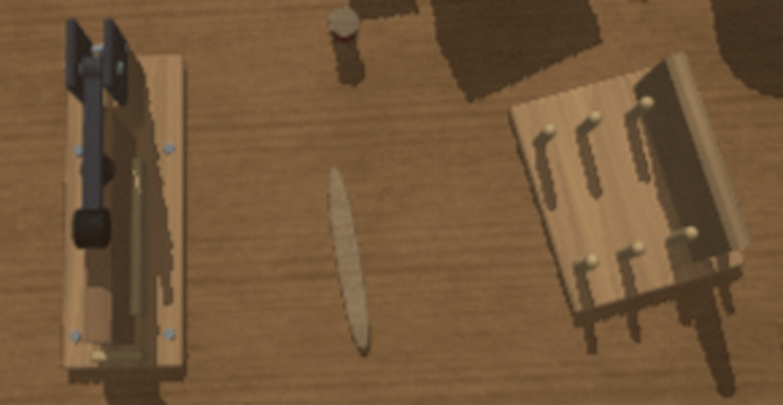

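Emit:
arm_command(
  translation=[
    [32,41,20],
    [64,82,40],
    [96,123,60],
    [127,164,70],
    [159,205,70],
    [191,246,70],
    [223,287,70],
    [254,328,70],
    [286,369,70],
    [318,410,70],
  ],
  dr=[
    [0,0,10],
    [0,0,20],
    [0,0,30],
    [0,0,40],
    [0,0,50],
    [0,0,60],
    [0,0,70],
    [0,0,80],
    [0,0,90],
    [0,0,100],
  ],
  grip=[1,1,1,1,1,1,1,1,1,1],
  newtons=40,
)

```text
time_s: 2.45
eef_pos: [0.451, -0.1482, 0.3016]
tool_rot: [[-0.4, 0.916, 0.001], [0.916, 0.4, -0.0], [-0.001, 0.001, -1.0]]
wrist_force: [0.7, -0.0, 0.2]
gripper_width: 0.0854
grasp_force: 0.0
```

Emit:
arm_command(
  translation=[
    [0,45,0],
    [0,90,0],
    [0,135,0],
    [0,180,0],
    [0,225,0],
    [0,270,0],
    [0,310,0],
    [0,358,0],
    [0,358,0],
    [0,358,0],
  ],
  dr=[
    [0,0,9],
    [0,0,18],
    [0,0,27],
    [0,0,36],
    [0,0,45],
    [0,0,54],
    [0,0,63],
    [0,0,69],
    [0,0,69],
    [0,0,69],
  ],
  grip=[1,1,1,1,1,1,0.6,0.6,0.6,0.6],
)

```text
time_s: 3.7
eef_pos: [0.45, 0.208, 0.3013]
tool_rot: [[-0.999, -0.04, -0.0], [-0.04, 0.999, -0.001], [0.0, -0.001, -1.0]]
wrist_force: [0.2, 0.9, -0.3]
gripper_width: 0.0684
grasp_force: 0.0
```

```bash
cat >> h.py <<'E'
def wcloud(d,s):
    i=env.camera_info("wrist");K=i["camera_matrix"];H=i["hand_eye"]
    v,u=np.mgrid[:384,:512]; P=np.stack([(u-K[0,2])/K[0,0]*d,(v-K[1,2])/K[1,1]*d,d],-1)
    W=(P@H[:3,:3].T+H[:3,3])@np.array(s["tool_rot"]).T+s["eef_pos"]; W[d<=0]=np.nan; return W
E
python3 - <<'E'
from h import *
s=env.get_state(); im,d=env.snapshot("wrist"); cv2.imwrite("pics/w1.png",im)
W=wcloud(d,s); print(s["time_s"],s["eef_pos"],np.round(s["tool_rot"],3).tolist(),s["joint_pos"])
for l in ("clamp_grip","dry_book"):
    r=env.trace(l,"wrist"); print(l,[(np.round(x["point"],3).tolist(),round(x["p"],2)) for x in env.find_in(l,"wrist")[:2]])
    if r:
        p=W[r[0]["mask"]]; p=p[np.isfinite(p).all(1)]
        for lo,hi in ((.1,.13),(.13,.15),(.15,.172),(.172,.2)):
            q=p[(p[:,2]>lo)&(p[:,2]<hi)]
            if len(q)>25: print(lo,hi,len(q),rect(q[:,:2]),np.round(q.mean(0),4))
E
```

```text
3.7 [0.44999366 0.20804241 0.3012903 ] [[-0.999, -0.04, -0.0], [-0.04, 0.999, -0.001], [0.0, -0.001, -1.0]] [ 1.74929196e+01  1.17612602e+01  1.45955606e+00  7.97139787e+01
 -2.60687392e-02  1.52259779e+01]
clamp_grip [([0.484, 0.209, 0.162], 0.81)]
0.13 0.15 102 (array([489.3, 208.7]), array([39.9, 24.4]), 2.1) [0.4932 0.2102 0.143 ]
0.15 0.172 1723 (array([504. , 205.9]), array([150.8,  24.9]), 0.2) [0.5046 0.2087 0.1669]
0.172 0.2 600 (array([505. , 209.3]), array([145.7,  24.8]), 2.2) [0.4498 0.2068 0.1751]
dry_book [([0.394, 0.205, 0.137], 0.65)]
0.13 0.15 1618 (array([393.7, 204.5]), array([77.4, 21.8]), 2.8) [0.3917 0.2045 0.1361]
```

View pics/w1.png

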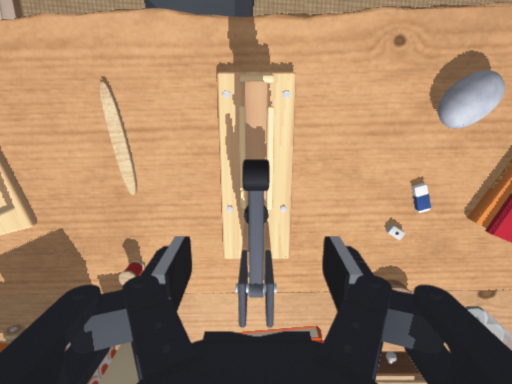

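Emit:
arm_command(
  translation=[
    [-2,-1,-40],
    [-2,-1,-80],
    [-2,-1,-115],
    [-2,-1,-140],
    [-2,-1,-150],
    [-2,-1,-150],
    [-2,-1,-150],
    [-2,-1,-150],
    [-2,-1,-150],
    [-2,-1,-150],
  ],
  dr=[
    [0,0,0],
    [0,0,0],
    [0,0,0],
    [0,0,0],
    [0,0,0],
    [0,0,0],
    [0,0,0],
    [0,0,0],
    [0,0,0],
    [0,0,0],
  ],
  grip=[0.6,0.6,0.6,0.6,0.6,-1,-1,-1,-1,-1],
  newtons=40,
)

```text
time_s: 5.2
eef_pos: [0.4492, 0.207, 0.1528]
tool_rot: [[-0.999, -0.039, 0.003], [-0.039, 0.999, -0.001], [-0.003, -0.001, -1.0]]
wrist_force: [-0.7, -4.6, 6.5]
gripper_width: 0.0251
grasp_force: 39.8
```

Emit:
arm_command(
  translation=[
    [3,0,26],
    [10,0,51],
    [23,1,73],
    [39,2,93],
    [60,2,109],
    [83,3,121],
    [108,4,128],
    [127,5,130],
    [130,5,130],
    [130,5,130],
  ],
  dr=[
    [0,0,0],
    [0,0,0],
    [0,0,0],
    [0,0,0],
    [0,0,0],
    [0,0,0],
    [0,0,0],
    [0,0,0],
    [0,0,0],
    [0,0,0],
  ],
  grip=[-1,-1,-1,-1,-1,-1,-1,-1,-1,-1],
)

```text
time_s: 6.45
eef_pos: [0.5775, 0.212, 0.2802]
tool_rot: [[-0.999, -0.04, -0.002], [-0.04, 0.999, -0.001], [0.002, -0.001, -1.0]]
wrist_force: [-0.1, -3.3, -7.3]
gripper_width: 0.025
grasp_force: 39.6
```

Emit:
arm_command(
  translation=[
    [0,0,0],
    [0,0,0],
    [0,0,0],
    [0,0,20],
    [0,0,50],
    [-10,0,60],
    [-50,-2,60],
    [-90,-4,40],
    [-125,-5,10],
    [-125,-5,10],
  ],
  dr=[
    [0,0,0],
    [0,0,0],
    [0,0,0],
    [0,0,0],
    [0,0,0],
    [0,0,0],
    [0,0,0],
    [0,0,0],
    [0,0,0],
    [0,0,0],
  ],
  grip=[0.4,0.4,0.4,0.4,0.4,0.4,0.4,0.4,0.4,0.4],
)

```text
time_s: 7.7
eef_pos: [0.4452, 0.2058, 0.2864]
tool_rot: [[-0.999, -0.041, -0.013], [-0.041, 0.999, -0.004], [0.013, -0.003, -1.0]]
wrist_force: [0.5, -0.7, 0.3]
gripper_width: 0.0601
grasp_force: 0.0
```

Run:
```python
from h import *
s=env.get_state(); im,d=env.snapshot("wrist"); cv2.imwrite("pics/w2.png",im)
W=wcloud(d,s); print(s["time_s"],s["eef_pos"],np.round(s["joint_pos"],1))
r=env.trace("dry_book","wrist")
for x in r[:1]:
    p=W[x["mask"]]; p=p[np.isfinite(p).all(1)]; q=p[(p[:,2]>.125)&(p[:,2]<.15)]; print(len(q),rect(q[:,:2]),np.round(q.mean(0),4))
env.snapshot("side")
print([(np.round(x["point"],3).tolist(),round(x["p"],2)) for x in env.find_in("clamp_grip","side")[:2]])
```

```text
7.7 [0.44523197 0.20578851 0.2863682 ] [17.4 11.8 -0.6 78.3  0.  15. ]
3676 (array([449.9, 206.7]), array([189.1,  22. ]), 2.3) [0.442  0.2064 0.1361]
[([0.576, 0.219, 0.256], 0.83), ([0.504, -0.213, 0.013], 0.15)]
```

View pics/w2.png

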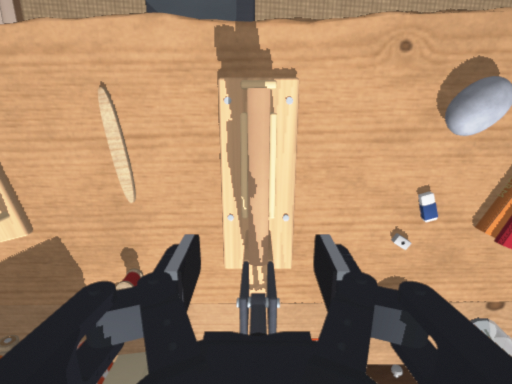

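Emit:
arm_command(
  translation=[
    [-3,0,-45],
    [-3,0,-90],
    [-3,0,-135],
    [-3,0,-170],
    [-3,0,-190],
    [-3,0,-200],
    [-3,0,-200],
    [-3,0,-200],
    [-3,0,-200],
    [-3,0,-200],
  ],
  dr=[
    [0,0,0],
    [0,0,0],
    [0,0,0],
    [0,0,0],
    [0,0,0],
    [0,0,0],
    [0,0,0],
    [0,0,0],
    [0,0,0],
    [0,0,0],
  ],
  grip=[0.4,0.4,0.4,0.4,0.4,0.4,-1,-1,-1,-1],
  newtons=70,
)

```text
time_s: 9.15
eef_pos: [0.4517, 0.2076, 0.0927]
tool_rot: [[-0.999, -0.04, 0.003], [-0.04, 0.999, 0.001], [-0.003, 0.0, -1.0]]
wrist_force: [1.5, -0.7, 5.9]
gripper_width: 0.0206
grasp_force: 69.2
```

Emit:
arm_command(
  translation=[
    [0,0,5],
    [0,0,15],
    [0,0,30],
    [0,0,50],
    [0,0,70],
    [0,0,90],
    [0,0,110],
    [0,0,130],
    [0,0,145],
    [0,0,150],
  ],
  dr=[
    [0,0,0],
    [0,0,0],
    [0,0,0],
    [0,0,0],
    [0,0,0],
    [0,0,0],
    [0,0,0],
    [0,0,0],
    [0,0,0],
    [0,0,0],
  ],
  grip=[-1,-1,-1,-1,-1,-1,-1,-1,-1,-1],
)

```text
time_s: 10.4
eef_pos: [0.4506, 0.2075, 0.243]
tool_rot: [[-0.999, -0.04, 0.002], [-0.04, 0.999, 0.001], [-0.002, 0.001, -1.0]]
wrist_force: [0.4, -0.1, -4.2]
gripper_width: 0.0205
grasp_force: 68.4
```

Emit:
arm_command(
  translation=[
    [2,-15,0],
    [5,-45,0],
    [10,-85,0],
    [14,-125,0],
    [19,-165,0],
    [24,-205,0],
    [28,-245,0],
    [33,-285,0],
    [36,-310,0],
    [37,-325,0],
  ],
  dr=[
    [0,0,1],
    [0,0,2],
    [0,0,3],
    [0,0,5],
    [0,0,7],
    [0,0,9],
    [0,0,11],
    [0,0,12],
    [0,0,13],
    [0,0,14.7],
  ],
  grip=[-1,-1,-1,-1,-1,-1,-1,-1,-1,-1],
)

```text
time_s: 11.65
eef_pos: [0.4868, -0.1189, 0.241]
tool_rot: [[-0.957, -0.291, -0.001], [-0.291, 0.957, 0.0], [0.001, 0.001, -1.0]]
wrist_force: [-0.4, -0.1, -3.2]
gripper_width: 0.0207
grasp_force: 69.1
```

Run:
```python
from h import *
s=env.get_state(); im,d=env.snapshot("wrist")
W=wcloud(d,s); print(s["time_s"],s["eef_pos"],np.round(s["joint_pos"],1),s["gripper_width"],s["wrist_force"])
im2,d2=env.snapshot("side"); cv2.imwrite("pics/ws.png",cv2.resize(np.vstack([im,im2]),None,fx=.78,fy=.78))
for l in ("rack","rack_book","dry_book"):
  r=env.trace(l,"wrist")
  for x in r[:1]:
    p=W[x["mask"]]; p=p[np.isfinite(p).all(1)]
    for lo,hi in ((.009,.021),(.07,.085),(.1,.118),(.118,.15),(.2,.35)):
        q=p[(p[:,2]>lo)&(p[:,2]<hi)]
        if len(q)>25: print(l,lo,hi,len(q),rect(q[:,:2]),np.round(q.mean(0),4))
```

```text
11.65 [ 0.48681794 -0.11892674  0.24098189] [-21.   12.9  -6.   71.2   0.  -37.9] 0.020671578954392773 [-0.4042194  -0.12520652 -3.22390421]
rack 0.009 0.021 13991 (array([ 508.2, -254.3]), array([198.1, 163.6]), 17.0) [ 0.4916 -0.2379  0.0143]
rack 0.07 0.085 640 (array([ 493.8, -240.8]), array([149.8, 107.8]), 17.1) [ 0.4922 -0.2377  0.075 ]
rack_book 0.009 0.021 270 (array([ 517.7, -290.3]), array([175.6,  18.2]), 22.8) [ 0.5148 -0.291   0.0176]
rack_book 0.07 0.085 1275 (array([ 518.9, -285.3]), array([171.5,  11.1]), 16.5) [ 0.5135 -0.2909  0.0777]
rack_book 0.1 0.118 2107 (array([ 520.1, -289.1]), array([171.8,   3.4]), 16.7) [ 0.5127 -0.2911  0.1093]
rack_book 0.118 0.15 4086 (array([ 522.7, -297.3]), array([171.7,  20.1]), 16.9) [ 0.514  -0.2971  0.1237]
dry_book 0.2 0.35 18566 (array([ 449.1, -129.2]), array([114.9,  24.5]), 16.7) [ 0.4404 -0.1328  0.2846]
```

View pics/ws.png

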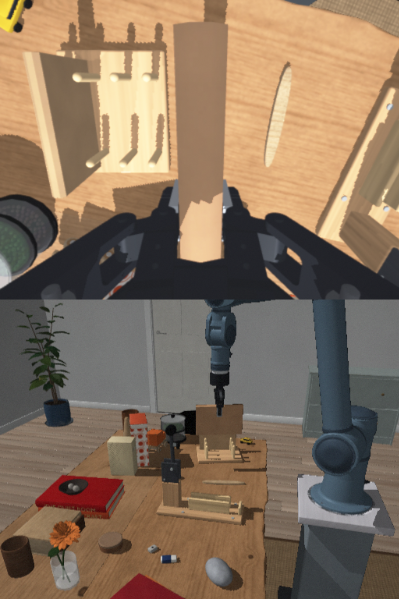

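Emit:
arm_command(
  translation=[
    [3,-25,0],
    [6,-50,0],
    [8,-75,0],
    [9,-91,0],
    [9,-91,-20],
    [9,-91,-45],
    [9,-91,-65],
    [9,-91,-72],
    [9,-91,-72],
    [9,-91,-72],
  ],
  dr=[
    [0,0,0],
    [0,0,0],
    [0,0,0],
    [0,0,0],
    [0,0,0],
    [0,0,0],
    [0,0,0],
    [0,0,0],
    [0,0,0],
    [0,0,0],
  ],
  grip=[-1,-1,-1,-1,-1,-1,-1,-1,-1,-1],
)

```text
time_s: 13.15
eef_pos: [0.4968, -0.2088, 0.1703]
tool_rot: [[-0.956, -0.292, 0.002], [-0.292, 0.956, -0.001], [-0.001, -0.001, -1.0]]
wrist_force: [0.8, 0.1, -3.0]
gripper_width: 0.0204
grasp_force: 69.4
```

Run:
```python
from h import *
s=env.get_state(); im,d=env.snapshot("wrist"); cv2.imwrite("pics/w4.png",im)
W=wcloud(d,s); print(s["time_s"],s["eef_pos"],np.round(s["tool_rot"],3).tolist(),s["wrist_force"])
L=(W-s["eef_pos"])@np.array(s["tool_rot"]) # tool coords
Z=W[...,2]
n,lab,st,c=cv2.connectedComponentsWithStats(((Z>.066)&(Z<.083)&(abs(L[...,1])<.14)&(abs(L[...,0])<.1)).astype(np.uint8))
for i in range(1,n):
    if st[i,4]>20:
        q=L[lab==i]; print("px",c[i].round(),st[i,4],"tool mm",(np.nanmean(q,0)*1000).round(1),"y",(np.nanmin(q[:,1])*1000).round(1),(np.nanmax(q[:,1])*1000).round(1))
b=(L[...,0]>.02)&(L[...,0]<.1)&(abs(L[...,1])<.03)&(Z>.195)&(Z<.24); print("booktop", (np.nanpercentile(L[b],[2,50,98],axis=0)*1000).round(1))
for x0 in (.03,.05,.07,.085):
    bb=b&(abs(L[...,0]-x0)<.006); print(x0,(np.nanpercentile(L[bb][:,1],[3,97])*1000).round(1), np.nanmedian(Z[bb]))
```

```text
13.15 [ 0.49679068 -0.20881926  0.17034647] [[-0.956, -0.292, 0.002], [-0.292, 0.956, -0.001], [-0.001, -0.001, -1.0]] [ 0.76609981  0.11651484 -3.00441704]
px [157. 176.] 1313 tool mm [ 12.8 -83.2  95.7] y -84.0 -82.3
px [168. 118.] 209 tool mm [ 62.5 -70.   95.8] y -76.8 -65.2
px [222. 119.] 44 tool mm [ 62.3 -26.9  94.9] y -29.1 -25.4
px [179. 251.] 168 tool mm [-55.5 -70.6  97.1] y -76.6 -65.7
booktop [[ 22.2 -10.2 -45.9]
 [ 64.5   0.4 -44. ]
 [ 95.1  10.8 -40.4]]
0.03 [-10.   10.6] 0.2142003884977765
0.05 [-10.   10.5] 0.21425346365476358
0.07 [-10.   10.6] 0.21425757048961855
0.085 [-9.9 10.6] 0.21431863210642801
```

View pics/w4.png

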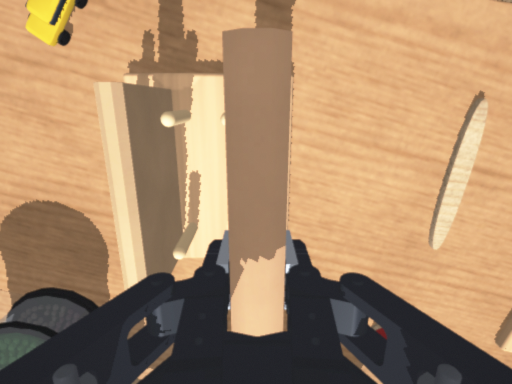

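Emit:
arm_command(
  translation=[
    [-2,-3,0],
    [-2,-3,0],
    [-2,-3,-5],
    [-2,-3,-10],
    [-2,-3,-15],
    [-2,-3,-20],
    [-2,-3,-25],
    [-2,-3,-32],
    [-2,-3,-40],
    [-2,-3,-40],
  ],
  dr=[
    [0,0,0],
    [0,0,0],
    [0,0,0],
    [0,0,0],
    [0,0,0],
    [0,0,0],
    [0,0,0],
    [0,0,0],
    [0,0,0],
    [0,0,0],
  ],
  grip=[-1,-1,-1,-1,-1,-1,-1,-1,-1,-1],
)

```text
time_s: 14.45
eef_pos: [0.4934, -0.2113, 0.1284]
tool_rot: [[-0.956, -0.292, -0.002], [-0.292, 0.956, 0.001], [0.001, 0.001, -1.0]]
wrist_force: [-0.4, -0.4, -3.8]
gripper_width: 0.0202
grasp_force: 69.6
```

Emit:
arm_command(
  translation=[
    [0,0,-8],
    [0,0,-16],
    [0,0,-23],
    [0,0,-28],
    [0,0,-31],
    [0,0,-33],
    [0,0,-34],
    [0,0,-34],
    [0,0,-34],
    [0,0,-34],
  ],
  dr=[
    [0,0,0],
    [0,0,0],
    [0,0,0],
    [0,0,0],
    [0,0,0],
    [0,0,0],
    [0,0,0],
    [0,0,0],
    [0,0,0],
    [0,0,0],
  ],
  grip=[-1,-1,-1,-1,-1,-1,-1,-1,-1,-1],
)

```text
time_s: 15.7
eef_pos: [0.4942, -0.2117, 0.0955]
tool_rot: [[-0.956, -0.292, 0.0], [-0.292, 0.956, -0.0], [-0.0, -0.0, -1.0]]
wrist_force: [-0.4, -0.1, -3.6]
gripper_width: 0.0203
grasp_force: 69.7
```

Emit:
arm_command(
  translation=[
    [0,0,-1],
    [0,0,-2],
    [0,0,-2],
    [0,0,-2],
    [0,0,-2],
    [0,0,-2],
    [0,0,-2],
    [0,0,-2],
    [0,0,-2],
    [0,0,-2],
  ],
  dr=[
    [0,0,0],
    [0,0,0],
    [0,0,0],
    [0,0,0],
    [0,0,0],
    [0,0,0],
    [0,0,0],
    [0,0,0],
    [0,0,0],
    [0,0,0],
  ],
  grip=[-1,-1,-1,-1,0.2,0.2,0.2,0.2,0.2,0.2],
)

```text
time_s: 16.95
eef_pos: [0.4941, -0.2116, 0.0933]
tool_rot: [[-0.956, -0.292, -0.0], [-0.292, 0.956, 0.0], [-0.0, 0.0, -1.0]]
wrist_force: [-0.2, -0.7, -0.9]
gripper_width: 0.0511
grasp_force: 0.0
```

Released; rise and look.

Emit:
arm_command(
  translation=[
    [0,0,0],
    [0,0,10],
    [0,0,30],
    [0,0,60],
    [0,0,100],
    [0,0,140],
    [0,0,180],
    [0,0,210],
    [0,0,220],
    [0,0,220],
  ],
  dr=[
    [0,0,0],
    [0,0,0],
    [0,0,0],
    [0,0,0],
    [0,0,0],
    [0,0,0],
    [0,0,0],
    [0,0,0],
    [0,0,0],
    [0,0,0],
  ],
  grip=[0.2,0.2,0.2,0.2,0.2,0.2,0.2,0.2,0.2,0.2],
)

```text
time_s: 18.2
eef_pos: [0.4943, -0.2118, 0.3136]
tool_rot: [[-0.956, -0.292, 0.001], [-0.292, 0.956, -0.0], [-0.001, -0.001, -1.0]]
wrist_force: [-1.1, -0.2, 0.7]
gripper_width: 0.0513
grasp_force: 0.0
```

Run:
```python
from h import *
s=env.get_state(); im,d=env.snapshot("wrist")
W=wcloud(d,s); print(s["time_s"],s["eef_pos"],s["gripper_width"])
for l in ("rack","rack_book","dry_book"):
  r=env.trace(l,"wrist")
  for x in r[:2]:
    p=W[x["mask"]]; p=p[np.isfinite(p).all(1)]
    for lo,hi in ((.009,.021),(.118,.15),(.2,.35)):
        q=p[(p[:,2]>lo)&(p[:,2]<hi)]
        if len(q)>25: print(l,round(x["p"],2),lo,hi,len(q),rect(q[:,:2]),np.round(q.mean(0),4))
im2,d2=env.snapshot("side")
W=cloud("side",d2)
cv2.imwrite("pics/ws2.png",cv2.resize(np.vstack([im,im2]),None,fx=.78,fy=.78))
r=env.trace("clamp_grip","side")
p=W[r[0]["mask"]]; print(np.nanpercentile(p,[2,50,98],axis=0).round(3))
q=p[p[:,2]>np.nanpercentile(p[:,2],98)-.025]; print("grip",np.nanmean(q,0))
```

```text
18.2 [ 0.49434836 -0.2118092   0.31358153] 0.05128871942899782
rack_book 0.63 0.009 0.021 83 (array([ 504.7, -296.6]), array([162.4,  41.9]), 32.9) [ 0.5068 -0.2987  0.0173]
rack_book 0.63 0.118 0.15 2290 (array([ 523.1, -297.5]), array([171.4,  18.9]), 16.8) [ 0.5161 -0.2984  0.1239]
dry_book 0.96 0.118 0.15 3194 (array([ 492.3, -212.6]), array([188.8,  22. ]), 17.0) [ 0.4845 -0.2149  0.1361]
[[0.553 0.207 0.183]
 [0.573 0.221 0.262]
 [0.589 0.229 0.307]]
grip [0.57520419 0.22293429 0.29579255]
```

View pics/ws2.png

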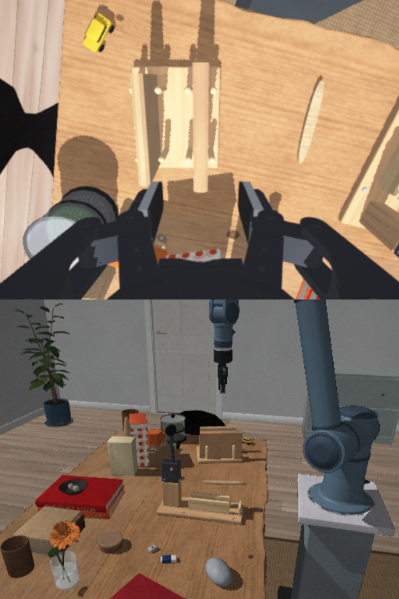

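Emit:
arm_command(
  translation=[
    [5,30,20],
    [15,80,37],
    [25,130,37],
    [35,180,37],
    [45,230,37],
    [56,280,37],
    [66,330,37],
    [76,380,37],
    [84,415,37],
    [86,425,37],
  ],
  dr=[
    [0,0,-1],
    [0,0,-3],
    [0,0,-5],
    [0,0,-7],
    [0,0,-9],
    [0,0,-11],
    [0,0,-13],
    [0,0,-14.7],
    [0,0,-14.7],
    [0,0,-14.7],
  ],
  grip=[0.6,0.6,0.6,0.6,0.6,0.6,0.6,0.6,0.6,0.6],
  newtons=40,
)

```text
time_s: 19.75
eef_pos: [0.58, 0.2153, 0.349]
tool_rot: [[-0.999, -0.043, -0.002], [-0.043, 0.999, -0.0], [0.002, -0.0, -1.0]]
wrist_force: [-0.3, 0.3, -0.1]
gripper_width: 0.0682
grasp_force: 0.0
```

Emit:
arm_command(
  translation=[
    [0,0,0],
    [0,0,0],
    [0,0,-20],
    [0,0,-40],
    [0,0,-55],
    [0,0,-67],
    [0,0,-70],
    [0,0,-70],
    [0,0,-70],
    [0,0,-70],
  ],
  dr=[
    [0,0,0],
    [0,0,0],
    [0,0,0],
    [0,0,0],
    [0,0,0],
    [0,0,0],
    [0,0,0],
    [0,0,0],
    [0,0,0],
    [0,0,0],
  ],
  grip=[0.6,0.6,0.6,0.6,0.6,0.6,0.6,0.6,0.6,0.6],
)

```text
time_s: 21.0
eef_pos: [0.5804, 0.2135, 0.2809]
tool_rot: [[-0.999, -0.04, 0.001], [-0.04, 0.999, 0.0], [-0.001, 0.0, -1.0]]
wrist_force: [-0.6, -0.0, 0.1]
gripper_width: 0.0685
grasp_force: 0.0
```

Emit:
arm_command(
  translation=[
    [0,0,0],
    [0,0,0],
    [0,0,0],
    [0,0,0],
    [0,0,0],
    [-10,0,0],
    [-23,-1,-2],
    [-48,-2,-9],
    [-71,-3,-21],
    [-92,-4,-37],
  ],
  dr=[
    [0,0,0],
    [0,0,0],
    [0,0,0],
    [0,0,0],
    [0,0,0],
    [0,0,0],
    [0,0,0],
    [0,0,0],
    [0,0,0],
    [0,0,0],
  ],
  grip=[-1,-1,-1,-1,-1,-1,-1,-1,-1,-1],
  newtons=40,
)

```text
time_s: 22.25
eef_pos: [0.4899, 0.2086, 0.2472]
tool_rot: [[-0.999, -0.039, 0.009], [-0.039, 0.999, -0.001], [-0.009, -0.001, -1.0]]
wrist_force: [-1.1, -5.4, 9.7]
gripper_width: 0.0254
grasp_force: 49.0
```

Emit:
arm_command(
  translation=[
    [-16,-1,-20],
    [-29,-1,-42],
    [-37,-1,-67],
    [-39,-1,-93],
    [-39,-1,-103],
    [-39,-1,-103],
    [-39,-1,-103],
    [-39,-1,-103],
    [-39,-1,-103],
    [-39,-1,-103],
  ],
  dr=[
    [0,0,0],
    [0,0,0],
    [0,0,0],
    [0,0,0],
    [0,0,0],
    [0,0,0],
    [0,0,0],
    [0,0,0],
    [0,0,0],
    [0,0,0],
  ],
  grip=[-1,-1,-1,-1,-1,-1,-1,0.6,0.6,0.6],
)

```text
time_s: 23.5
eef_pos: [0.4498, 0.2088, 0.1408]
tool_rot: [[-0.999, -0.04, 0.001], [-0.04, 0.999, 0.001], [-0.002, 0.001, -1.0]]
wrist_force: [-0.2, 0.5, 0.5]
gripper_width: 0.0686
grasp_force: 0.0
```

Emit:
arm_command(
  translation=[
    [0,0,0],
    [0,0,10],
    [0,0,30],
    [0,0,60],
    [0,0,100],
    [0,0,140],
    [0,0,160],
    [0,0,160],
    [0,0,160],
    [0,0,160],
  ],
  dr=[
    [0,0,0],
    [0,0,0],
    [0,0,0],
    [0,0,0],
    [0,0,0],
    [0,0,0],
    [0,0,0],
    [0,0,0],
    [0,0,0],
    [0,0,0],
  ],
  grip=[0.6,0.6,0.6,0.6,0.6,0.6,0.6,0.6,0.6,0.6],
)

```text
time_s: 24.75
eef_pos: [0.4484, 0.2081, 0.2991]
tool_rot: [[-0.999, -0.04, -0.002], [-0.04, 0.999, -0.001], [0.002, -0.001, -1.0]]
wrist_force: [-0.1, 0.3, 0.8]
gripper_width: 0.0682
grasp_force: 0.0
```

Run:
```python
from h import *
s=env.get_state(); im,d=env.snapshot("top"); W=cloud("top",d); print(s["time_s"],s["eef_pos"],s["wrist_force"])
for l in ("clamp_grip","rack_book","dry_book"):
  for c in ("top","side"):
    if c=="side": env.snapshot(c)
    print(l,c,[(np.round(x["point"],3).tolist(),round(x["p"],2)) for x in env.find_in(l,c)[:2]])
im2,d2=env.snapshot("side")
cv2.imwrite("pics/end.png",cv2.resize(np.vstack([im,im2]),None,fx=.78,fy=.78))
```

```text
24.75 [0.44835721 0.208102   0.29907894] [-0.09185861  0.32255262  0.77243455]
clamp_grip top [([0.511, 0.208, 0.162], 0.58)]
clamp_grip side [([0.485, 0.216, 0.15], 0.85)]
rack_book top [([0.523, -0.288, 0.101], 0.79)]
rack_book side [([0.507, -0.293, 0.121], 0.67), ([0.503, 0.23, 0.041], 0.31)]
dry_book top [([0.486, -0.207, 0.127], 0.61)]
dry_book side [([0.491, -0.204, 0.081], 0.59)]
```

View pics/end.png

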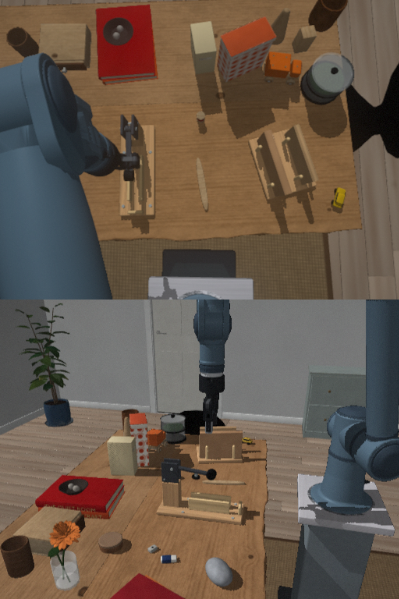

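The clamp arm is down (side view, grip at about (211,474)), and both books stand upright in the rack (top view, about (290,160)). The gripper is clear of everything, so I'm handing in.

```bash
python3 -c "
from plant import env
print(env.hand_in())"
```

```text
the job is handed in; nothing more can be done
None
```

I handed the job in at about 25 s of the 69 s allowed: the dry book stands upright in the rack's empty bay, the other book was not disturbed, and the jig's clamp arm is back down; no verdict came back.

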